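Hang a bench scraper by letting it swing plumb in the grip

ROBOT

A 6-joint arm with a two-finger parallel gripper is mounted at the origin on the work surface. World frame = base frame: x ahead of the robot, y to its left, z up, the work surface at z = 0. Lengths are in mm, angles in rad, forces in N, time in s.
With the tool pointing down it reaches from about 275 to 750 mm from the base axis. Payload 10.2 kg.
Tool frame: the origin (TCP) lies between the finger pads; the fingertips stand 17 mm ahead of it and the grasp point (between the pads) lies 2 mm behind it; z points along the fingers, y is the line along which they close (so a half turn about z gives the same grasp; the last joint's range is limited). The gripper opens to 85 mm and grips with 20 to 120 N. Pads are 22 mm wide; open, the fingers measure 114 mm over their backs; the gripper's body (76 mm by 85 mm) begins 54 mm behind the grasp point. The pads swing forward as they close: fully open they stand 13 mm farther back than shut.
Start: joints at [-1.382, 0.313, 1.498, -0, 1.331, -0.223], TCP at [210.124, -481.123, 248.294] pointing down, gripper open.
Joint ranges: [-2.94, 2.94], [-0.97, 2.17], [0.19, 2.56], [-1.23, 4.37], [0.02, 3.11], [-2.88, 2.88]. Speed limits (rad/s): [2.39, 2.39, 3.01, 3.14, 3.14, 3.14].

INTERFACE

Orientations are given as a unit quaternion [w, x, y, z].
In Python, from rig import * gives the robot as it stands.
- The arm moves only by the tool step_arm, never from a script. Its argument "commands" is text: rows parted by semicolons, each of 7 numbers parted by spaces: the opening, from 0 (shut) to 1 (fully open), then the shift along the tool's x, y, z in cm, then the turn, a rotation vector about the tool's x, y, z in rad. In form: hand x y z rx ry rz; .... A call has 1 to 20 rows; each row is the pose to reach, as a shift and turn from the pose commanded when the call began, along the tool's axes at that moment; what a row does not reach only later rows make up. A row lasts 1/12 s, in which the tool goes at most 41.7 mm and 7.16 degrees, less where a joint would pass 70% of its speed; a pose out of reach is approached as far as the arm can. A call with a gripper value outside its range is refused whole. The fingers move at their own pace and stop on an object; "newtons" is the grip in N (left out, the last holds). Time passes only in rows, so rows that repeat a pose let the fingers close. It gives the time, the measured TCP pose, the force, the opening and the grip force at its end, in the units of the state.
- sense(): the state, without advancing time (a new reading comes with each control period).
- capture(name): name is "scene" or "top" or "wrist"; returns the picture (400x640x3 uint8, red, green, blue); there is no depth.
- camera_model(name): a dict with "mtx" (3x3 intrinsics, pixels), "eye" and "rotation" of the camera in the world. Camera axes: x right, y down, z forward; pixel columns grow to the right and rows downward; lengths in mm; the calibration is good to about 2 mm. A picture is of the moment at which its call begins: read the wrist's pose just before it. camera_model takes no time and is no camera call; for the wrist camera it gives the pose at the moment of the call.
- finish_job(): hands the job in; it is judged then, once.
Trained networks look in the newest picture that a camera, given by its name, has taken for a name from the list of things; names that differ only in an ending like _2 or _b are one class to them, and where a whole thing is asked for, a point or a joint stands for the part that bears it (a point fixed in the world has none). Each returns a list of dicts, best first, with "score" (0 to 1); they miss things now and then, are a little off and sometimes report something else, mostly with a low value. They report only what shows in the picture. A call takes as long as a camera call. They do not tell look-alikes from the thing itself.
- search_frame(camera, label): "rect" ([centre column, centre row, width, height] in pixels, round what is visible of it).
- trace(camera, label): "mask" (400x640 bool, what is visible of it) and "rect" ([centre column, centre row, width, height] in pixels, round what is visible of it).
- spot_point(camera, label): "xy" ([column, row] in pixels: a listed point, or the origin of a listed thing).
The state is a dict: "time_s": time; "joints": joint angles; "dq": joint speeds; "tau": joint torques, N m; "eef_pos": TCP position; "ee_rot": TCP orientation; "force": force on the tool from outside, world axes, zero at the start; "wrist_torque": the same for the moment, N m; "grip_width": opening from 0.0 (shut) to 1.0 (fully open); "grip_force": force on a finger pad.
Only numpy, scipy, OpenCV 4.12 (cv2) and the standard library are available. Lean on these libraries where they do the work, as an engineer would, in place of code of your own. Each camera call takes 0.05 s, during which the arm holds its last target. There are 200 camera calls.

TASK

Pick the long steel scraper off its wooden rest by the rivet in its handle, lift it clear, and ease your grip until it swings down and hangs plumb and still in the fingers, blade down, well away from the rack. Then tighten the grip again and hang it in the free middle slot of the grey tool rack: push the shank in past the spring keeper so that the keeper shuts behind it, set the collar down flat on the rack's plate, and let go. Leave the mug, tin, offcut, brush and spatula alone.

Things in the scene. Friction and masses are not known exactly. Their poses are not given: they have to be found in the camera images.
- scraper_grip (a point): Grip point of the scraper: the middle of a steel rivet through its flat dark wooden handle, on the centre line, 11 mm from the handle's end. The rivet's round flat heads (9 mm across) stand 2 mm proud, 16 mm apart across y; the handle is 12 mm thick (y), 18 deep (z). x axis: from blade to handle, straight up when it hangs. Starts level, 45 mm above the table, handle overhanging its rest.
- scraper_collar (a point): On the scraper's centre line, on the blade-side face of its round dark steel collar (30 mm across, 6 mm thick), the face that rests on the rack's plate; 46 mm from scraper_grip towards the blade. Same axes. From here on a round steel shank 10 mm thick, then the blade.
- scraper_edge (a point): Middle of the scraper's blade edge, its lowest point when hung, 176 mm from scraper_grip. The steel blade is 60 mm wide (y), 50 mm long, 5 mm thick.
- scraper: The whole scraper, 187 mm long, 0.2 to 0.33 kg; origin at scraper_collar, same axes. Centre of mass about 110 mm from scraper_grip towards the blade. Held by the rivet heads, 80 N of pad force holds it about level; as that eases it turns by steps (about half way at 40 N) and is plumb at 5 to 10 N, more or less with friction and weight, which vary; below about 2 N it falls.
- rest: Wooden rest, fixed: plywood base 160 x 110 x 10 mm with two cross battens up to 42 mm high on which the scraper lies. Origin on the table under the scraper's collar, give or take 4 mm (15 mm sideways); x axis about along the scraper to its handle; the base spans x from -150 to +10 mm.
- rack_slot (a point): Hanging place in the fixed grey tool rack: on the top face (180 mm above the table, level) of its 8 mm plate, in the middle of a 16 mm wide slot that is open 50 mm towards -x from here and stops the shank's centre 5 mm beyond. x axis: the way the shank is pushed in, roughly away from the robot; z up. Other tools hang fixed 88 mm to each side, handles standing 60 mm above the plate.
- keeper (a joint): Spring keeper: steel flap 10 mm high just under the rack's plate, across the slot 40 mm towards -x from rack_slot; its upright hinge pin is 20 mm to the +y side, the flap 31 mm long. 0 = shut (it cannot swing outwards), up to 1.4 rad when pushed in. It takes 2 to 4 N, frees the shank when that is some 12 mm short of rack_slot, and shuts behind it.
- mug: Black mug, 76 mm across, 85 mm high, on the table; leave alone. Origin at its underside.
- tin: Small steel tin, 56 mm across, 60 mm high; leave alone. Origin at its underside.
- offcut: Wood offcut 70 x 32 x 22 mm lying beside the rest, about 95 mm from the scraper's line; leave alone. Origin at its underside.
- brush: Brush lying on the table at the left side; leave alone.
- spatula: Spatula lying on the table at the right side; leave alone.
Not all that is in view belongs to the job. Leave any purple look-alike of the scraper alone.

How it is judged:
By the outcome, as a careful person would: the job done as asked, in the order asked, and still so for the second after the job is handed in, with the robot touching nothing.
It also fails if it takes over 64 s, if anything falls off the work surface, if the arm or the gripper's body presses on something with over 40 N, if the wrist force passes 120 N, or if a joint passes its speed limit or range.

## Working session

There is one attempt and no reset: what is moved stays moved. The work goes in short steps, Python scripts to look and compute and a tool call to move; the robot and the scene stay as the last step left them, time stands still between calls to the robot, and variables do not carry over. Pictures are saved under pics/ and viewed, at most 10 in all, crops included, and the job is handed in when it is done.

Besides the shell and the picture viewer there is one more tool, called after ">>>" as name(argument=value, ...), one argument or row to a line, values as JSON. step_arm: Moves the arm, as the interface text tells. Its arguments: {"type":"object","properties":{"commands":{"type":"string"},"newtons":{"type":"number"}},"required":["commands"]}

```bash
mkdir -p pics; cat > h.py <<'E'
from rig import *
import numpy as np, cv2
from scipy.spatial.transform import Rotation as R
def ray(cam,xy):
    m=camera_model(cam);K=np.array(m["mtx"]);Rm=np.array(m["rotation"])
    d=Rm@np.linalg.inv(K)@np.array([xy[0],xy[1],1.]);return np.array(m["eye"]),d
def atz(cam,xy,z):
    e,d=ray(cam,xy);return e+d*(z-e[2])/d[2]
def proj(cam,P):
    m=camera_model(cam);p=np.array(m["mtx"])@np.array(m["rotation"]).T@(np.array(P)-np.array(m["eye"]));return p[:2]/p[2]
def Rt():
    q=sense()["ee_rot"];return R.from_quat([q[1],q[2],q[3],q[0]])
def save(n,im): cv2.imwrite(f"pics/{n}.png",cv2.cvtColor(im,cv2.COLOR_RGB2BGR))
E
python3 - <<'E'
from h import *
np.set_printoptions(precision=1,suppress=True)
a=capture("scene");b=capture("top")
save("s0",a);save("t0",b)
for c in("scene","top"):
  m=camera_model(c);print(c,np.array(m["eye"]),np.array(m["rotation"])[:,2])
  for l,z in(("scraper_grip",45),("scraper_collar",45),("scraper_edge",45),("rack_slot",180),("rest",0)):
    for r in spot_point(c,l)[:3]: print(l,round(r["score"],2),np.array(r["xy"]),atz(c,r["xy"],z))
s=sense();print(s["time_s"],s["eef_pos"],Rt().as_matrix(),s["force"],s["grip_width"])
E
```

```text
Traceback (most recent call last):
IndexError: too many indices for array: array is 1-dimensional, but 2 were indexed
```

```bash
python3 - <<'E'
s=open('h.py').read()
s=s.replace('np.array(m["rotation"])','RM(m)').replace('def ray','def RM(m):\n    q=m["rotation"];return R.from_quat([q[1],q[2],q[3],q[0]]).as_matrix()\ndef ray',1)
open('h.py','w').write(s)
E
python3 - <<'E'
from h import *
np.set_printoptions(precision=1,suppress=True)
for c in("scene","top"):
  save(c[0]+"0",capture(c))
  m=camera_model(c);print(c,np.array(m["rotation"]),np.array(m["eye"]),RM(m)[:,2])
  for l,z in(("scraper_grip",45),("scraper_collar",45),("scraper_edge",45),("rack_slot",180),("rest",0)):
    for r in spot_point(c,l)[:3]: print(l,round(r["score"],2),np.array(r["xy"]),atz(c,r["xy"],z))
s=sense();print(s["time_s"],s["eef_pos"],Rt().as_matrix(),s["force"],s["grip_width"])
E
```

```text
scene [-0.3  0.6  0.6 -0.3] [1302.3   40.6  760.4] [-0.8 -0.1 -0.6]
scraper_grip 0.6 [372.2 192.2] [301.9 176.2  45. ]
scraper_grip 0.53 [447.6 195.4] [316.5 420.5  45. ]
scraper_collar 0.8 [396.8 232.4] [501.3 230.4  45. ]
scraper_collar 0.61 [363.7 193.6] [310.3 147.3  45. ]
scraper_collar 0.6 [436.9 193.8] [308.  387.8  45. ]
scraper_edge 0.74 [424.4 259.4] [607.2 288.6  45. ]
scraper_edge 0.7 [335.7 216.7] [433.   53.8  45. ]
scraper_edge 0.63 [408.4 179.8] [225.6 308.2  45. ]
rack_slot 0.85 [225.3 196.7] [ 517.2 -247.6  180. ]
rest 0.55 [393.3 242.6] [496.7 225.8   0. ]
top [-0.   0.7 -0.7  0. ] [ 309.6   15.9 1659. ] [ 0.1  0.  -1. ]
scraper_grip 0.81 [194.6 257.4] [289.  428.1  45. ]
scraper_grip 0.78 [265.6 203.9] [461.4 208.2  45. ]
scraper_grip 0.64 [266.6 270.5] [250.9 199.7  45. ]
scraper_collar 0.82 [282.5 261.9] [278.4 150.2  45. ]
scraper_collar 0.82 [205.2 267.4] [258.2 393.4  45. ]
scraper_collar 0.76 [260.7 192.5] [497.9 224.8  45. ]
scraper_edge 0.77 [312.6 234.3] [366.4  56.6  45. ]
scraper_edge 0.74 [241.3 156.4] [614.4 290.5  45. ]
scraper_edge 0.56 [233.9 304.8] [143.6 299.2  45. ]
rack_slot 0.73 [416.4 184.7] [ 510.9 -249.5  180. ]
rest 0.96 [263.9 196.5] [490.  219.7   0. ]
0.7 [ 210.1 -481.1  248.3] [[ 0.9  0.4 -0. ]
 [ 0.4 -0.9 -0. ]
 [-0.   0.  -1. ]] [0.2 0.1 0.3] 1.0009900485129342
```

View pics/s0.png

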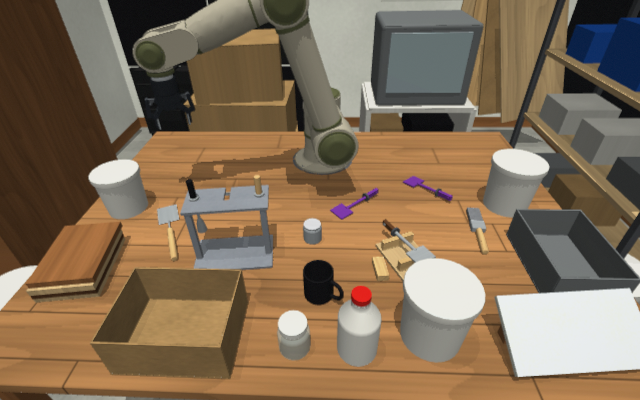

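View pics/t0.png

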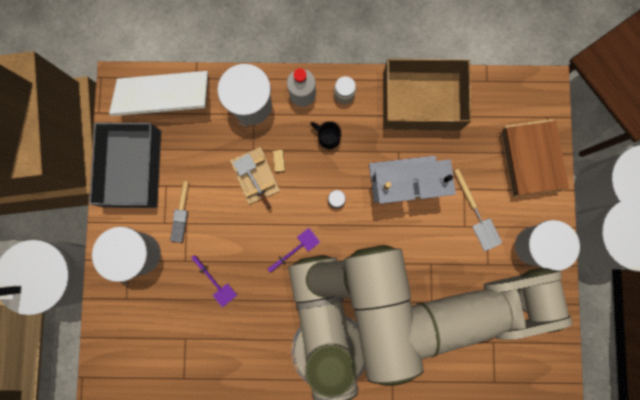

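```bash
cat >> h.py <<'E'
def go(P,xdir=None):
    """cm shift & rotvec in current tool axes to reach TCP P with tool down, tool x along xdir (world xy)"""
    s=sense();r=Rt();sh=r.inv().apply(np.array(P)-np.array(s["eef_pos"]))/10
    rv=np.zeros(3)
    if xdir is not None:
        x=np.array([xdir[0],xdir[1],0.]);x/=np.linalg.norm(x);z=np.array([0,0,-1.]);y=np.cross(z,x)
        rv=(r.inv()*R.from_matrix(np.c_[x,y,z])).as_rotvec()
    print("shift",sh.round(3),"rot",rv.round(4),"t",s["time_s"])
E
python3 - <<'E'
from h import *
np.set_printoptions(precision=3,suppress=True)
s=sense();m=camera_model("wrist");r=Rt()
print(np.array(m["mtx"]),r.inv().apply(np.array(m["eye"])-s["eef_pos"]),r.as_matrix().T@RM(m))
go((400,-250,400),(1,0))
go((440,200,250),(0.875,0.484))
E
```

```text
[[333.888   0.    316.95 ]
 [  0.    333.888 200.974]
 [  0.      0.      1.   ]] [  68.259    0.054 -126.109] [[ 0.002 -0.963 -0.27 ]
 [ 1.     0.002 -0.001]
 [ 0.002 -0.27   0.963]]
shift [ 26.65  -13.578 -15.169] rot [0.    0.    0.412] t 0.7
shift [ 48.328 -53.215  -0.171] rot [ 0.     0.    -0.093] t 0.7
```

```bash
python3 - <<'E'
from h import *
go((460,-250,310),(1,0))
E
```

```text
shift [ 32.149 -11.177  -6.169] rot [0.     0.     0.4118] t 0.7
```

>>> step_arm(
  commands="1 4 -1.5 -6.2 0 0 0.1; 1 8 -3 -6.2 0 0 0.2; 1 12 -4.5 -6.2 0 0 0.3; 1 16 -6 -6.2 0 0 0.41; 1 32.1 -11.2 -6.2 0 0 0.412; 1 32.1 -11.2 -6.2 0 0 0.412; 1 32.1 -11.2 -6.2 0 0 0.412; 1 32.1 -11.2 -6.2 0 0 0.412; 1 32.1 -11.2 -6.2 0 0 0.412; 1 32.1 -11.2 -6.2 0 0 0.412; 1 32.1 -11.2 -6.2 0 0 0.412",
)

```text
time_s: 1.62
eef_pos: [460.1, -249.0, 310.1]
ee_rot: [-0.0, 1.0, 0.001, -0.0]
force: [-0.0, -1.3, 0.1]
grip_width: 1.002
grip_force: 0.0
```

```bash
python3 - <<'E'
from h import *
np.set_printoptions(precision=1,suppress=True)
s=sense();print(s["time_s"],s["eef_pos"],s["dq"])
im=capture("wrist");save("w1",im)
for l,z in(("rack_slot",180),("keeper",172)):
    for r in spot_point("wrist",l)[:3]: print(l,round(r["score"],2),np.array(r["xy"]),atz("wrist",r["xy"],z))
for p in [(514,-248,180),(464,-248,180)]: print(proj("wrist",p))
go((440,195,250),(0.875,0.484))
E
```

```text
1.6167 [ 460.1 -249.   310.1] [-0.1 -0.   0.  -0.  -0.  -0. ]
rack_slot 0.8 [312.5 120.3] [ 517.8 -246.9  180. ]Traceback (most recent call last):
  File "<stdin>", line 6, in <module>
ValueError: it knows: brush, mug, offcut, rack_slot, rest, scraper, scraper_collar, scraper_edge, scraper_grip, spatula, tin
```

View pics/w1.png

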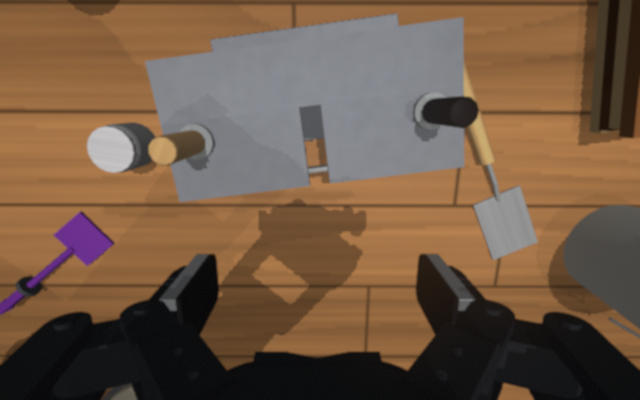

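```bash
python3 - <<'E'
from h import *
np.set_printoptions(precision=1,suppress=True)
im=cv2.cvtColor(cv2.imread("pics/w1.png"),cv2.COLOR_BGR2RGB)
P={k:atz("wrist",v,180) for k,v in dict(tl=(301,108),tr=(321,106),bl=(310,186),br=(328.5,184),FL=(179,201),FR=(464,166)).items()}
for k,v in P.items(): print(k,v)
c=(P['tl']+P['tr'])/2;d=(P['bl']+P['br'])/2;print(c,d,np.linalg.norm(c-d),(c-d)/np.linalg.norm(c-d),P['FL']-P['FR'])
big=cv2.resize(im[80:215,150:480],None,fx=2.4,fy=2.4,interpolation=cv2.INTER_CUBIC);save("w1c",big)
go((440,195,250),(0.875,0.484))
E
```

```text
tl [ 526.6 -238.4  180. ]
tr [ 528.1 -253.2  180. ]
bl [ 467.4 -244.8  180. ]
br [ 469.1 -259.4  180. ]
FL [ 455.  -140.2  180. ]
FR [ 483.5 -364.1  180. ]
[ 527.3 -245.8  180. ] [ 468.3 -252.1  180. ] 59.4116990953432 [1.  0.1 0. ] [-28.5 223.9   0. ]
shift [ -1.9 -44.5   6. ] rot [ 0.   0.  -0.5] t 1.7167
```

View pics/w1c.png

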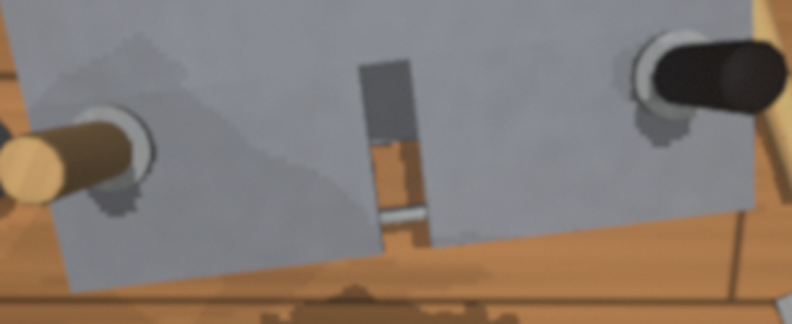

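>>> step_arm(
  commands="1 -1.9 -4 0 0 0 0; 1 -1.9 -8 0 0 0 -0.1; 1 -1.9 -12 0 0 0 -0.2; 1 -1.9 -16 0 0 0 -0.3; 1 -1.9 -20 1 0 0 -0.4; 1 -1.9 -24 2 0 0 -0.5; 1 -1.9 -28 3 0 0 -0.505; 1 -1.9 -32 4 0 0 -0.505; 1 -1.9 -36 5 0 0 -0.505; 1 -1.9 -40 6 0 0 -0.505; 1 -1.9 -44.4 6 0 0 -0.505; 1 -1.9 -44.4 6 0 0 -0.505; 1 -1.9 -44.4 6 0 0 -0.505; 1 -1.9 -44.4 6 0 0 -0.505",
)

```text
time_s: 2.88
eef_pos: [440.8, 192.8, 250.4]
ee_rot: [0.0, 0.968, 0.249, -0.0]
force: [-0.1, -0.0, 0.3]
grip_width: 1.0
grip_force: 0.0
```

```bash
python3 - <<'E'
from h import *
np.set_printoptions(precision=1,suppress=True)
s=sense();print(s["time_s"],s["eef_pos"],s["dq"])
im=capture("wrist");save("w2",im)
for l,z in(("scraper_grip",45),("scraper_collar",45),("scraper_edge",45)):
    for r in spot_point("wrist",l)[:3]: print(l,round(r["score"],2),np.array(r["xy"]),atz("wrist",r["xy"],z))
E
```

```text
2.8833 [440.8 192.8 250.4] [-0. -0.  0.  0.  0. -0.]
scraper_grip 0.83 [314.8 154.6] [460.  205.7  45. ]
scraper_grip 0.74 [245.8 300.4] [278.7 194.8  45. ]
scraper_grip 0.68 [ 56.  188.8] [301.6 420.5  45. ]
scraper_collar 0.71 [ 72.3 225.3] [271.3 393.8  45. ]
scraper_collar 0.63 [284.  297.1] [303.2 159.2  45. ]
scraper_collar 0.62 [318.  106.8] [501.5 225.1  45. ]
scraper_edge 0.94 [385.4 273.4] [383.2  75.4  45. ]
scraper_edge 0.63 [119.4 316.7] [189.7 312.5  45. ]
```

View pics/w2.png

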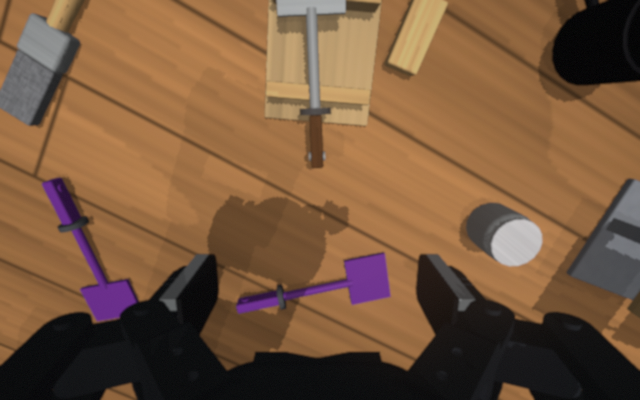

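```bash
python3 - <<'E'
from h import *
np.set_printoptions(precision=2,suppress=True)
im=cv2.cvtColor(cv2.imread("pics/w2.png"),cv2.COLOR_BGR2RGB)
save("w2c",cv2.resize(im[0:180,260:380],None,fx=3.3,fy=3.3,interpolation=cv2.INTER_CUBIC))
for xy in ((316,156),(317,167),(315.5,112),(312.5,30)): print(atz("wrist",xy,45))
for z in (45,54):
  a=atz("wrist",(317,160),z);b=atz("wrist",(312.5,30),z);d=b-a;print(z,d/np.linalg.norm(d),np.linalg.norm(d))
E
```

```text
[459.35 204.29  45.  ]
[450.16 198.08  45.  ]
[496.14 225.09  45.  ]
[557.48 261.9   45.  ]
45 [0.86 0.51 0.  ] 117.81376514183248
54 [0.86 0.51 0.  ] 114.61660045439687
```

View pics/w2c.png

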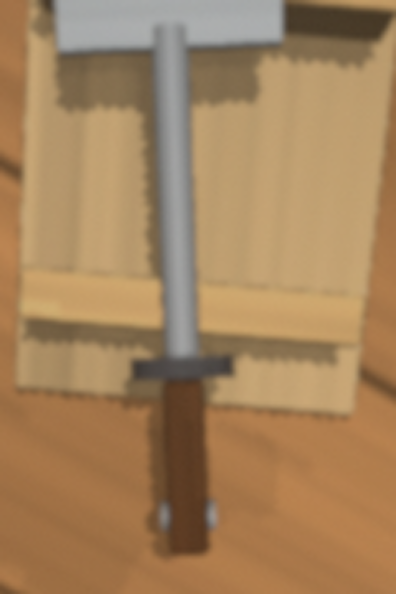

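```bash
python3 - <<'E'
from h import *
p=atz("wrist",(317,156),46);a=atz("wrist",(311.5,9),46);print(p,a)
go((p[0],p[1],110),(a-p)[:2])
E
```

```text
[459.95361229 203.48242996  46.        ] [571.70349074 270.67434399  46.        ]
shift [ 2.187 -0.04  14.052] rot [ 0.0003 -0.0003 -0.039 ] t 3.0833
```

>>> step_arm(
  commands="0.7 2.2 0 4 0 0 -0.039; 0.7 2.2 0 8 0 0 -0.039; 0.7 2.2 0 12 0 0 -0.039; 0.7 2.2 0 14 0 0 -0.039; 0.7 2.2 0 14 0 0 -0.039; 0.7 2.2 0 14 0 0 -0.039",
)

```text
time_s: 3.58
eef_pos: [460.1, 204.0, 110.6]
ee_rot: [-0.0, 0.963, 0.268, -0.0]
force: [-0.1, 0.7, 0.6]
grip_width: 0.7
grip_force: 0.0
```

```bash
python3 - <<'E'
from h import *
np.set_printoptions(precision=2,suppress=True)
s=sense();print(s["time_s"],s["eef_pos"],s["dq"],s["grip_width"])
im=capture("wrist");save("w3",im)
for l,z in(("scraper_grip",45),("scraper_collar",45),("scraper_edge",45)):
    for r in spot_point("wrist",l)[:1]: print(l,round(r["score"],2),np.array(r["xy"]),atz("wrist",r["xy"],z))
E
```

```text
3.5833 [460.12 203.96 110.61] [ 0.01 -0.04 -0.04  0.    0.01  0.  ] 0.6995086116918227
scraper_grip 0.62 [317.5 225.4] [460.02 203.58  45.  ]
```

View pics/w3.png

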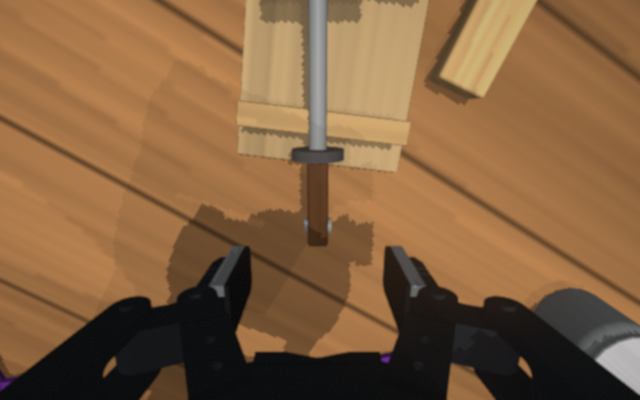

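>>> step_arm(
  commands="0.7 0 0 3.5 0 0 0; 0.7 0 0 6 0 0 0; 0.7 0 0 6.7 0 0 0; 0.7 0 0 6.7 0 0 0; 0 0 0 6.7 0 0 0; 0 0 0 6.7 0 0 0; 0 0 0 6.7 0 0 0; 0 0 0 6.7 0 0 0; 0 0 0 6.7 0 0 0; 0 0 0 6.7 0 0 0; 0 0 0 6.7 0 0 0; 0 0 0 6.7 0 0 0; 0 0 0 6.7 0 0 0",
  newtons=90,
)

```text
time_s: 4.87
eef_pos: [460.3, 204.8, 43.6]
ee_rot: [0.0, 0.963, 0.269, 0.001]
force: [1.8, 1.8, 3.2]
grip_width: 0.143
grip_force: 87.7
```

```bash
python3 - <<'E'
from h import *
im=capture("wrist")
save("w4",np.hstack([cv2.resize(im[150:390,190:450],None,fx=2.4,fy=2.4,interpolation=cv2.INTER_CUBIC)]))
E
```

```text
(no output)
```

View pics/w4.png

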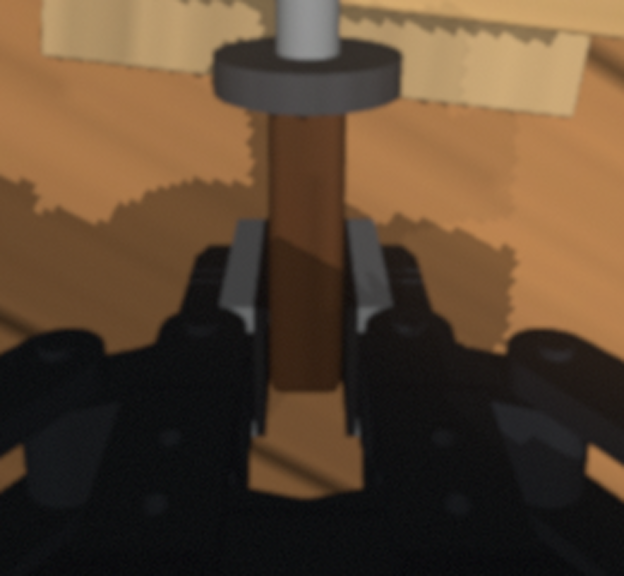

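>>> step_arm(
  commands="0 0 0 -0.5 0 0 0; 0 0 0 -1.5 0 0 0; 0 0 0 -3 0 0 0; 0 0 0 -5 0 0 0; 0 0 0 -7.5 0 0 0; 0 0 0 -10 0 0 0; 0 0 0 -12.5 0 0 0; 0 0 0 -15 0 0 0; 0 0 0 -17.5 0 0 0; 0 0 0 -19.5 0 0 0; 0 0 0 -21 0 0 0; 0 0 0 -22 0 0 0; 0 0 0 -22 0 0 0; 0 0 0 -22 0 0 0; 0 0 0 -22 0 0 0",
)

```text
time_s: 6.17
eef_pos: [459.1, 204.5, 262.0]
ee_rot: [-0.0, 0.963, 0.269, -0.002]
force: [-0.3, 0.4, -3.2]
grip_width: 0.135
grip_force: 87.8
```

```bash
python3 - <<'E'
from h import *
np.set_printoptions(precision=2,suppress=True)
s=sense();print(s["time_s"],s["force"],s["wrist_torque"],s["grip_width"],s["grip_force"])
im=capture("wrist");sc=capture("scene")
u=[int(v) for v in proj("scene",s["eef_pos"])];print(u)
a=cv2.resize(im,(400,250));b=cv2.resize(sc[max(u[1]-50,0):u[1]+75,u[0]-100:u[0]+100],(400,250));save("w5",np.hstack([a,b]))
E
```

```text
6.1667 [-0.34  0.41 -3.18] [-0.14  0.35  0.02] 0.13547920073910202 87.75763034820557
[394, 160]
```

View pics/w5.png

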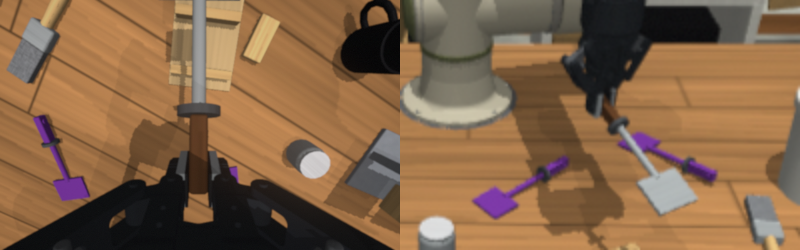

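>>> step_arm(
  commands="0 0 0 0 0 0 0; 0 0 0 0 0 0 0; 0 0 0 0 0 0 0; 0 0 0 0 0 0 0; 0 0 0 0 0 0 0; 0 0 0 0 0 0 0; 0 0 0 0 0 0 0; 0 0 0 0 0 0 0",
  newtons=45,
)

```text
time_s: 6.93
eef_pos: [459.8, 204.6, 263.3]
ee_rot: [0.0, 0.963, 0.269, 0.0]
force: [0.0, -0.4, -3.3]
grip_width: 0.148
grip_force: 87.8
```

>>> step_arm(
  commands="0 0 0 0 0 0 0; 0 0 0 0 0 0 0; 0 0 0 0 0 0 0; 0 0 0 0 0 0 0; 0 0 0 0 0 0 0; 0 0 0 0 0 0 0; 0 0 0 0 0 0 0; 0 0 0 0 0 0 0; 0 0 0 0 0 0 0; 0 0 0 0 0 0 0",
  newtons=20,
)

```text
time_s: 7.77
eef_pos: [459.8, 204.6, 263.3]
ee_rot: [0.0, 0.963, 0.269, 0.0]
force: [0.1, 0.1, -4.5]
grip_width: 0.144
grip_force: 87.8
```

>>> step_arm(
  commands="0 0 0 0 0 0 0; 0 0 0 0 0 0 0; 0 0 0 0 0 0 0",
  newtons=12,
)

```text
time_s: 8.02
eef_pos: [459.8, 204.6, 263.3]
ee_rot: [0.0, 0.963, 0.269, -0.0]
force: [0.0, -0.8, -3.2]
grip_width: 0.145
grip_force: 87.8
```

```bash
python3 - <<'E'
from h import *
np.set_printoptions(precision=3,suppress=True)
s=sense();print(s["time_s"],s["eef_pos"],s["force"],s["wrist_torque"],s["grip_width"],s["grip_force"])
E
```

```text
8.0167 [459.817 204.628 263.297] [ 0.004 -0.801 -3.214] [-0.177  0.292 -0.018] 0.145455240006435 87.77522921562195
```

>>> step_arm(
  commands="0.1 0 0 0 0 0 0; 0.1 0 0 0 0 0 0; 0.1 0 0 0 0 0 0; 0.1 0 0 0 0 0 0",
  newtons=20,
)

```text
time_s: 8.35
eef_pos: [459.8, 204.6, 263.3]
ee_rot: [-0.0, 0.963, 0.269, 0.0]
force: [-0.2, -0.3, -3.3]
grip_width: 0.142
grip_force: 87.8
```

>>> step_arm(
  commands="0.12 0 0 0 0 0 0; 0.12 0 0 0 0 0 0; 0.12 0 0 0 0 0 0; 0.12 0 0 0 0 0 0",
)

```text
time_s: 8.68
eef_pos: [459.8, 204.6, 263.3]
ee_rot: [-0.0, 0.963, 0.269, 0.0]
force: [-0.2, -0.3, -3.3]
grip_width: 0.144
grip_force: 87.8
```

>>> step_arm(
  commands="0.13 0 0 0 0 0 0; 0.13 0 0 0 0 0 0; 0.13 0 0 0 0 0 0",
)

```text
time_s: 8.93
eef_pos: [459.8, 204.6, 263.3]
ee_rot: [-0.0, 0.963, 0.269, -0.0]
force: [-0.5, 0.3, -3.4]
grip_width: 0.145
grip_force: 87.8
```

>>> step_arm(
  commands="0.136 0 0 0 0 0 0; 0.136 0 0 0 0 0 0; 0.136 0 0 0 0 0 0",
)

```text
time_s: 9.18
eef_pos: [459.8, 204.6, 263.3]
ee_rot: [-0.0, 0.963, 0.269, 0.0]
force: [0.4, 0.7, -3.4]
grip_width: 0.146
grip_force: 87.8
```

>>> step_arm(
  commands="0.14 0 0 0 0 0 0; 0.14 0 0 0 0 0 0; 0.14 0 0 0 0 0 0",
)

```text
time_s: 9.43
eef_pos: [459.8, 204.6, 263.3]
ee_rot: [0.0, 0.963, 0.269, 0.0]
force: [-0.7, 1.0, -3.2]
grip_width: 0.145
grip_force: 86.3
```

>>> step_arm(
  commands="0.143 0 0 0 0 0 0; 0.143 0 0 0 0 0 0; 0.143 0 0 0 0 0 0",
)

```text
time_s: 9.68
eef_pos: [459.8, 204.6, 263.3]
ee_rot: [-0.0, 0.963, 0.269, -0.0]
force: [0.4, -1.0, -2.8]
grip_width: 0.147
grip_force: 80.9
```

>>> step_arm(
  commands="0.15 0 0 0 0 0 0; 0.15 0 0 0 0 0 0; 0.15 0 0 0 0 0 0; 0.15 0 0 0 0 0 0",
)

```text
time_s: 10.02
eef_pos: [459.8, 204.7, 263.3]
ee_rot: [-0.0, 0.963, 0.269, 0.0]
force: [-0.5, 0.2, -3.5]
grip_width: 0.154
grip_force: 68.2
```

>>> step_arm(
  commands="0.16 0 0 0 0 0 0; 0.16 0 0 0 0 0 0; 0.16 0 0 0 0 0 0; 0.16 0 0 0 0 0 0",
)

```text
time_s: 10.35
eef_pos: [459.8, 204.6, 263.2]
ee_rot: [-0.0, 0.963, 0.269, -0.0]
force: [-0.8, 0.1, -3.2]
grip_width: 0.167
grip_force: 49.5
```

>>> step_arm(
  commands="0.165 0 0 0 0 0 0; 0.165 0 0 0 0 0 0; 0.165 0 0 0 0 0 0; 0.17 0 0 0 0 0 0; 0.17 0 0 0 0 0 0; 0.17 0 0 0 0 0 0; 0.173 0 0 0 0 0 0; 0.173 0 0 0 0 0 0; 0.173 0 0 0 0 0 0; 0.176 0 0 0 0 0 0; 0.176 0 0 0 0 0 0; 0.176 0 0 0 0 0 0",
)

```text
time_s: 11.35
eef_pos: [459.8, 204.6, 263.3]
ee_rot: [-0.0, 0.963, 0.269, 0.0]
force: [-0.6, -0.5, -3.5]
grip_width: 0.175
grip_force: 20.4
```

```bash
python3 - <<'E'
from h import *
np.set_printoptions(precision=3,suppress=True)
s=sense();print(s["time_s"],s["force"],Rt().inv().apply(s["wrist_torque"]),s["grip_width"],s["grip_force"])
E
```

```text
11.35 [-0.569 -0.537 -3.501] [ 0.004 -0.147  0.016] 0.17477495908932034 20.447592437267303
```

>>> step_arm(
  commands="0.178 0 0 0 0 0 0; 0.178 0 0 0 0 0 0; 0.178 0 0 0 0 0 0; 0.18 0 0 0 0 0 0; 0.18 0 0 0 0 0 0; 0.18 0 0 0 0 0 0; 0.1815 0 0 0 0 0 0; 0.1815 0 0 0 0 0 0; 0.1815 0 0 0 0 0 0; 0.1815 0 0 0 0 0 0; 0.1815 0 0 0 0 0 0; 0.1815 0 0 0 0 0 0",
)

```text
time_s: 12.35
eef_pos: [459.8, 204.6, 263.3]
ee_rot: [-0.0, 0.963, 0.269, 0.0]
force: [0.2, 0.4, -3.7]
grip_width: 0.181
grip_force: 10.4
```

```bash
cat > hang.py <<'E'
from h import *
np.set_printoptions(precision=2,suppress=True)
s=sense();print(s["time_s"],s["eef_pos"],s["force"],Rt().inv().apply(s["wrist_torque"]),s["grip_width"],s["grip_force"])
im=capture("scene")
P=np.array(s["eef_pos"])+[0,0,2]
print("expect",[proj("scene",P-[0,0,d]) for d in(0,46,176)])
for l in("scraper_grip","scraper_collar","scraper_edge"):
    print(l,[(round(r["score"],2),np.array(r["xy"])) for r in spot_point("scene",l)[:4]])
E
python3 hang.py
```

```text
12.35 [459.82 204.64 263.3 ] [ 0.18  0.38 -3.68] [ 0.04 -0.01  0.  ] 0.18126690416534552 10.426475554704666
expect [array([394.25, 159.25]), array([392.39, 173.95]), array([387.66, 211.42])]
scraper_grip [(0.73, array([447.1, 197.7])), (0.64, array([373.3, 193.8])), (0.59, array([395.1, 160.7])), (0.16, array([392.6, 176.1]))]
scraper_collar [(0.86, array([438.2, 194.7])), (0.8, array([391.7, 177.5])), (0.79, array([364.5, 193.6]))]
scraper_edge [(0.92, array([336.5, 215.8])), (0.88, array([407. , 179.9])), (0.85, array([391.1, 213.1]))]
```

>>> step_arm(
  commands="0.1825 0 0 0 0 0 0; 0.1825 0 0 0 0 0 0; 0.1825 0 0 0 0 0 0; 0.1832 0 0 0 0 0 0; 0.1832 0 0 0 0 0 0; 0.1832 0 0 0 0 0 0; 0.1832 0 0 0 0 0 0; 0.1832 0 0 0 0 0 0; 0.1832 0 0 0 0 0 0; 0.1832 0 0 0 0 0 0; 0.1832 0 0 0 0 0 0; 0.1832 0 0 0 0 0 0",
)

```text
time_s: 13.55
eef_pos: [459.8, 204.7, 263.3]
ee_rot: [-0.0, 0.963, 0.269, 0.0]
force: [0.0, 0.6, -2.8]
grip_width: 0.182
grip_force: 7.3
```

```bash
python3 hang.py; python3 - <<'E'
from h import *
sc=capture("scene");tp=capture("top")
cx=[int(v) for v in proj("scene",(460,204,200))]
im=capture("wrist")
save("h1",np.hstack([cv2.resize(sc[cx[1]-50:cx[1]+70,cx[0]-50:cx[0]+50],(400,480),interpolation=cv2.INTER_CUBIC),cv2.resize(im[160:400,220:420],(400,480),interpolation=cv2.INTER_CUBIC)]));print(cx)
E
```

```text
13.55 [459.8  204.65 263.3 ] [ 0.05  0.64 -2.78] [ 0.02 -0.04  0.05] 0.18163686702521384 7.335064932703972
expect [array([394.25, 159.24]), array([392.4 , 173.95]), array([387.66, 211.42])]
scraper_grip [(0.77, array([447.8, 195.3])), (0.72, array([372.2, 192.4])), (0.68, array([393.2, 161.3])), (0.58, array([390.3, 175.8]))]
scraper_collar [(0.88, array([437.4, 195.9])), (0.87, array([364.7, 194.4])), (0.76, array([390.3, 174.7]))]
scraper_edge [(0.79, array([334.6, 213.5])), (0.78, array([388.6, 213.3])), (0.57, array([410.2, 179. ]))]
[391, 179]
```

View pics/h1.png

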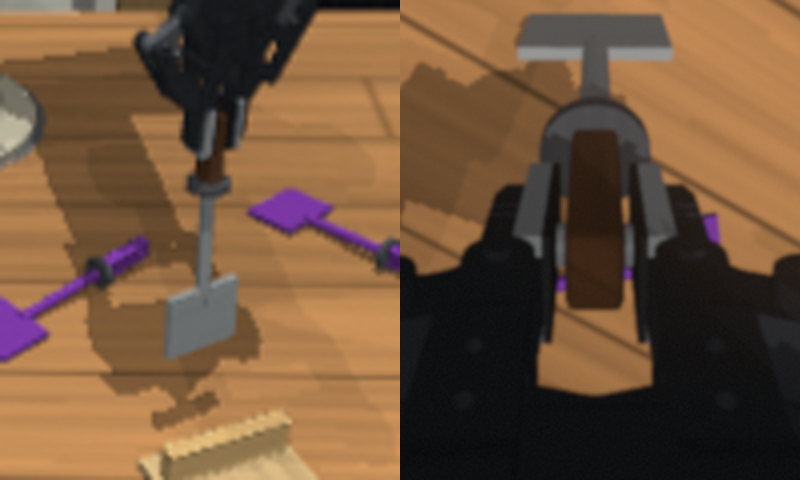

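```bash
python3 - <<'E'
from h import *
np.set_printoptions(precision=1,suppress=True)
s=sense();r=Rt();T=np.array(s["eef_pos"])
def pj(x,y,z): return proj("wrist",T+r.apply([x,y,z]))
for g in(-2,0,2,4):
  print(g,"edge",pj(2.5,-30,g+176),pj(2.5,30,g+176),"shoulder",pj(2.5,30,g+126),"collar front",pj(15,0,g+40),"handle end",pj(9,0,g-11),pj(-9,0,g-11))
for a in(-5,5):
  x=174*np.sin(np.radians(a));print(a,pj(x+2.5,30,174*np.cos(np.radians(a))))
E
python3 - <<'E'
from h import *
capture("wrist")
for l in("scraper_grip","scraper_collar","scraper_edge"): print(l,[(round(r["score"],2),np.array(r["xy"]).round(1)) for r in spot_point("wrist",l)[:2]])
m=trace("wrist","scraper")[0]["mask"];ys,xs=np.where(m)
for y in range(ys.min(),ys.max()+1,6):
  q=xs[ys==y]; print(y,q.min() if len(q) else 0,q.max() if len(q) else 0,end="; ")
E
```

```text
-2 edge [284.7 181.7] [350.  181.8] shoulder [356.1 195.6] collar front [317.3 214.5] handle end [317.2 271.9] [317.1 313.8]
0 edge [284.9 181.2] [349.8 181.3] shoulder [355.8 195. ] collar front [317.3 213.3] handle end [317.2 269.4] [317.1 310.8]
2 edge [285.1 180.7] [349.6 180.9] shoulder [355.5 194.3] collar front [317.3 212.2] handle end [317.2 267. ] [317.1 307.9]
4 edge [285.3 180.3] [349.4 180.4] shoulder [355.2 193.7] collar front [317.3 211. ] handle end [317.2 264.6] [317.1 305. ]
-5 [349.6 197.9]
5 [350.6 165.5]
scraper_grip [(0.77, array([ 66.5, 194.8])), (0.67, array([319.1, 283. ]))]
scraper_collar [(0.83, array([315.7, 237. ])), (0.68, array([ 80.7, 229.3]))]
scraper_edge [(0.67, array([317. , 166.7])), (0.64, array([412.1,  63.4]))]
184 67 70; 190 53 74; 196 55 76; 202 59 79; 208 61 81; 214 64 84; 220 67 87; 226 69 95; 232 66 89; 238 80 91; 244 83 93; 250 86 96; 256 88 99; 262 91 101; 268 94 103; 274 97 106; 280 99 108; 286 99 131; 292 85 134; 298 87 137; 304 90 139; 310 93 142; 316 96 139;
```

>>> step_arm(
  commands="0.184 0 0 0 0 0 0; 0.184 0 0 0 0 0 0; 0.184 0 0 0 0 0 0; 0.1845 0 0 0 0 0 0; 0.1845 0 0 0 0 0 0; 0.1845 0 0 0 0 0 0; 0.1845 0 0 0 0 0 0; 0.1845 0 0 0 0 0 0; 0.1845 0 0 0 0 0 0; 0.1845 0 0 0 0 0 0; 0.1845 0 0 0 0 0 0; 0.1845 0 0 0 0 0 0",
)

```text
time_s: 15.15
eef_pos: [459.8, 204.6, 263.3]
ee_rot: [-0.0, 0.963, 0.269, -0.0]
force: [0.5, 0.2, -3.7]
grip_width: 0.182
grip_force: 5.0
```

```bash
cat > w.py <<'E'
from h import *
np.set_printoptions(precision=1,suppress=True)
s=sense();r=Rt();T=np.array(s["eef_pos"]);print(s["time_s"],T,s["force"],s["grip_force"])
im=capture("wrist")
for l in("scraper_grip","scraper_collar","scraper_edge"):
    c=[(round(q["score"],2),np.array(q["xy"]).round(1)) for q in spot_point("wrist",l) if abs(q["xy"][0]-317)<25]
    print(l,c[:2])
g=cv2.cvtColor(im,cv2.COLOR_RGB2GRAY).astype(int)
print("col295",g[150:215:2,295]);print("handle col317",g[215:330:3,317])
E
python3 w.py
```

```text
15.15 [459.8 204.6 263.3] [ 0.5  0.2 -3.7] 4.967732280492783
scraper_grip [(0.78, array([316.7, 280. ]))]
scraper_collar [(0.74, array([316.9, 234.5]))]
scraper_edge []
col295 [132 131 130 131 130 128 129 132 134 134 134 126  91  81  82  83  81  81
  82  93 138 151 148 114  93  93  93  93  94  86  67  70  89]
handle col317 [ 66  75  75  75  52  39  38  36  35  35  31  31  30  32  30  30  30  28
  29  29  31  40  43  44  43  44  45  43  38  40  41  38  38  86 129 122
  89 106 119]
```

>>> step_arm(
  commands="0.185 0 0 0 0 0 0; 0.185 0 0 0 0 0 0; 0.185 0.1 0 0 0 0 0; 0.185 -0.1 0 0 0 0 0; 0.185 0.1 0 0 0 0 0; 0.185 -0.1 0 0 0 0 0; 0.185 0 0 0 0 0 0; 0.185 0 0 0 0 0 0; 0.185 0 0 0 0 0 0; 0.185 0 0 0 0 0 0; 0.185 0 0 0 0 0 0; 0.185 0 0 0 0 0 0; 0.185 0 0 0 0 0 0",
)

```text
time_s: 16.43
eef_pos: [459.8, 204.7, 263.3]
ee_rot: [-0.0, 0.963, 0.269, -0.0]
force: [-0.4, 0.3, -2.4]
grip_width: 0.183
grip_force: 4.1
```

```bash
python3 w.py
```

```text
16.4333 [459.8 204.7 263.3] [-0.4  0.3 -2.4] 4.0556904673576355
scraper_grip [(0.85, array([316.8, 281.5]))]
scraper_collar [(0.71, array([320.6, 237.9]))]
scraper_edge [(0.82, array([319. , 178.9])), (0.29, array([316.4, 237.5]))]
col295 [132 131 131 131 129 127 128 132 133 135 134 132 132 120  89  78  80  79
  79  78  79 101 146 152 145 104  92  91  92  87  65  68  89]
handle col317 [ 50  76  76  76  70  36  36  34  34  34  31  30  29  29  29  29  29  29
  28  27  33  41  44  44  44  44  46  42  38  39  40  40  39  97 128 123
  89 107 119]
```

>>> step_arm(
  commands="0.17 0 0 0 0 0 0; 0.15 0 0 0 0 0 0; 0.1 0 0 0 0 0 0; 0 0 0 0 0 0 0; 0 0 0 0 0 0 0; 0 0 0 0 0 0 0; 0 0 0 0 0 0 0",
  newtons=90,
)

```text
time_s: 17.22
eef_pos: [459.8, 204.6, 263.3]
ee_rot: [0.0, 0.963, 0.269, 0.0]
force: [0.2, 0.4, -4.0]
grip_width: 0.142
grip_force: 87.7
```

```bash
python3 w.py; python3 - <<'E'
from h import *
S=np.array([517.7,-246.7]);d=np.array([.9928,.1195])
p=S-95*d;print(p);go((p[0],p[1],263),d)
E
```

```text
17.2167 [459.8 204.6 263.3] [ 0.2  0.4 -4. ] 87.74539232254028
scraper_grip [(0.81, array([315.4, 280.8]))]
scraper_collar [(0.65, array([317.9, 237.6]))]
scraper_edge [(0.83, array([317.9, 179.2]))]
col295 [132 131 131 130 129 127 128 132 133 134 134 133 132 120  90  78  78  79
  79  79  79  94 146 152 145 104  92  92  94  85  66  69  89]
handle col317 [ 51  76  76  77  68  37  36  35  35  34  31  32  31  29  30  28  29  29
  28  26  35  42  42  43  43  44  43  41  39  39  40  40  38 105 129 123
  90 106 118]
[ 423.384  -258.0525]
shift [-2.7055e+01  3.7709e+01  3.1000e-02] rot [ 0.    -0.     0.424] t 17.4167
```

>>> step_arm(
  commands="0 -0.5 0.7 0 0 0 0; 0 -1.6 2.3 0 0 0 0.03; 0 -3.3 4.6 0 0 0 0.06; 0 -5.4 7.5 0 0 0 0.1; 0 -7.5 10.5 0 0 0 0.14; 0 -9.7 13.5 0 0 0 0.18; 0 -11.8 16.5 0 0 0 0.22; 0 -14 19.5 0 0 0 0.26; 0 -16.1 22.5 0 0 0 0.3; 0 -18.3 25.5 0 0 0 0.34; 0 -20.5 28.5 0 0 0 0.38; 0 -22.6 31.5 0 0 0 0.42; 0 -24.4 34 0 0 0 0.424; 0 -25.8 36 0 0 0 0.424; 0 -26.7 37.2 0 0 0 0.424; 0 -27.1 37.7 0 0 0 0.424; 0 -27.1 37.7 0 0 0 0.424; 0 -27.1 37.7 0 0 0 0.424; 0 -27.1 37.7 0 0 0 0.424",
)

```text
time_s: 19.0
eef_pos: [423.2, -256.9, 263.4]
ee_rot: [-0.0, 0.998, 0.061, 0.0]
force: [-0.4, 0.6, -2.9]
grip_width: 0.143
grip_force: 87.9
```

```bash
python3 w.py; python3 - <<'E'
from h import *
np.set_printoptions(precision=1,suppress=True)
print(Rt().as_matrix()[:,0])
r=[q for q in spot_point("wrist","rack_slot")]
print([(q["score"],q["xy"],atz("wrist",q["xy"],180)) for q in r])
S=np.array([517.7,-246.7]);d=np.array([.9928,.1195])
p=S-95*d;go((p[0],p[1],234),d)
# slot edges in wrist image: rows across the slot at +5..-48
im=capture("wrist");g=cv2.cvtColor(im,cv2.COLOR_RGB2GRAY).astype(int)
n=np.array([-d[1],d[0]])
for k in(5,-10,-25,-45):
  q=S+k*d; u=proj("wrist",(*q,180));y=int(round(u[1]));c=int(round(u[0]));print(k,u,"edges exp",proj("wrist",(*(q+8*n),180)),proj("wrist",(*(q-8*n),180)),c-26,g[y,c-26:c+27])
save("slot",im)
E
```

```text
19.0 [ 423.2 -256.9  263.4] [-0.4  0.6 -2.9] 87.87496447563171
scraper_grip [(0.74, array([314. , 280.8])), (0.33, array([319.2, 181.3]))]
scraper_collar [(0.92, array([317.7, 239.2]))]
scraper_edge [(0.57, array([317.2, 178.4]))]
col295 [ 90  90  91  91  93  93 115 126 123 123 120 119 118 116  89  80  82  81
  81  81  82 118 152 154 134  99  95  93  91  90  91  90  91]
handle col317 [ 56  77  78  77  66  37  38  37  36  35  32  30  30  29  30  31  29  29
  28  29  34  42  44  44  45  45  45  40  39  41  41  40  39 101 127 121
 115 108 107]
[1.  0.1 0. ]
[(0.62, [318.8, 54.5], array([ 520.2, -246.6,  180. ]))]
shift [0.  0.  2.9] rot [ 0. -0.  0.] t 19.25
5 [318.1  49.7] edges exp [304.3  49.7] [332.   49.7] 292 [150 150 151 151 150 152 152 149 138 124 123 131 136 136 136 136 136 136
 136 136 136 136 135 136 135 136 136 135 135 137 137 136 136 136 136 134
 133 139 147 150 150 151 150 151 150 150 150 150 150 151 149 150 150]
-10 [318.   77.3] edges exp [304.5  77.2] [331.6  77.3] 292 [149 150 149 150 149 150 150 150 143 125 103  93  92  92  93  93  93  93
  94  94  94  94  93  93  93  93  92  93  93  93  93  94  93  93  94  96
 108 131 148 151 152 151 151 151 152 152 152 152 151 152 152 151 151]
-25 [318.  103.7] edges exp [304.7 103.7] [331.2 103.8] 292 [149 150 150 151 151 151 152 152 150 140 118 101  98  97  95  95  94  94
  94  93  93  94  93  93  93  94  93  94  93  93  93  93  93  93  93  96
 110 135 150 155 156 156 156 155 154 154 153 153 152 151 151 151 151]
-45 [317.9 137.4] edges exp [304.9 137.4] [330.8 137.4] 292 [150 148 148 149 149 149 148 149 149 144 134 130 137 140 140 141 142 141
 142 142 143 143 143 138 124 107 100 100 101 101 100 100 101 100 101 102
 114 134 148 153 153 154 153 154 153 154 153 153 153 154 154 154 153]
```

>>> step_arm(
  commands="0 0 -0.09 1 0 0 0; 0 0 -0.09 2 0 0 0; 0 0 -0.09 2.9 0 0 0; 0 0 -0.09 2.9 0 0 0; 0 0 -0.09 2.9 0 0 0; 0 0 -0.09 2.9 0 0 0; 0 0 -0.09 2.9 0 0 0",
  newtons=120,
)

```text
time_s: 19.88
eef_pos: [423.0, -257.5, 234.7]
ee_rot: [0.0, 0.998, 0.06, 0.0]
force: [0.9, 0.1, -2.8]
grip_width: 0.126
grip_force: 117.3
```

```bash
python3 - <<'E'
from h import *
np.set_printoptions(precision=2,suppress=True)
s=sense();print(s["time_s"],s["eef_pos"],s["force"],s["grip_force"],Rt().as_rotvec())
im=capture("wrist");g=cv2.cvtColor(im,cv2.COLOR_RGB2GRAY).astype(int)
S=np.array([517.7,-246.7]);d=np.array([.9928,.1195]);n=np.array([-d[1],d[0]])
for k in(-10,-25):
  u=proj("wrist",(*(S+k*d),180));y=int(round(u[1]));c=int(round(u[0]));print(k,u,c-26,g[y,c-26:c+27])
t=np.array(s["eef_pos"])
print(proj("wrist",t+[0,0,-44]),(S-t[:2])@d,(S-t[:2])@n)
E
```

```text
19.8833 [ 423.01 -257.47  234.67] [ 0.85  0.07 -2.82] 117.3422384262085 [3.14 0.19 0.  ]
-10 [318.6   72.35] 293 [147 147 147 147 146 140 116  94  89  91  91  90  91  91  92  91  91  91
  91  90  91  91  90  90  91  91  91  92  91  91  92  92  92  92  91  92
  94 107 129 145 149 150 150 149 149 150 150 150 149 150 149 149 149]
-25 [318.52 103.14] 293 [149 149 150 150 149 144 127 104  91  92  91  94  93  92  92  92  92  94
  92  91  91  92  92  92  92  92  92  92  92  91  92  93  92  92  91  91
  94 109 132 148 152 153 154 153 153 152 152 152 152 151 150 148 149]
[317.08 237.08] 95.29525587119798 -0.6184694863640872
```

>>> step_arm(
  commands="0 0.8 -0.12 0 0 0 0; 0 2 -0.12 0 0 0 0; 0 3 -0.12 0 0 0 0; 0 4 -0.12 0 0 0 0; 0 4.5 -0.12 0 0 0 0; 0 5 -0.12 0 0 0 0; 0 5.4 -0.12 0 0 0 0; 0 5.8 -0.12 0 0 0 0; 0 6.2 -0.12 0 0 0 0; 0 6.2 -0.12 0 0 0 0; 0 6.2 -0.12 0 0 0 0",
)

```text
time_s: 20.85
eef_pos: [484.1, -248.7, 234.3]
ee_rot: [-0.0, 0.998, 0.06, -0.0]
force: [-2.5, -0.2, -1.5]
grip_width: 0.123
grip_force: 117.4
```

```bash
cat > st.py <<'E'
from h import *
np.set_printoptions(precision=2,suppress=True)
S=np.array([517.7,-246.7]);d=np.array([.9928,.1195]);n=np.array([-d[1],d[0]])
s=sense();t=np.array(s["eef_pos"]);r=Rt()
print(s["time_s"],t,"F tool",r.inv().apply(s["force"]),"M tool",r.inv().apply(s["wrist_torque"]),s["grip_force"],"to go",(S-t[:2])@d,(S-t[:2])@n)
im=capture("wrist");save("cur",im)
for l in("rack_slot","scraper_collar","scraper_grip","scraper_edge"):
  print(l,[(round(q["score"],2),np.array(q["xy"]).round(1)) for q in spot_point("wrist",l)[:2]])
E
python3 st.py
```

```text
20.85 [ 484.13 -248.74  234.25] F tool [-2.5  -0.1   1.45] M tool [ 0.02 -0.49 -0.03] 117.43553638458252 to go 33.5729171222017 -1.9855352064404486
rack_slot [(0.63, array([318.7, 168. ]))]
scraper_collar [(0.58, array([317.3, 246.4]))]
scraper_grip [(0.85, array([314.1, 282.6]))]
scraper_edge [(0.93, array([316., 199.]))]
```

```bash
python3 - <<'E'
from h import *
np.set_printoptions(linewidth=200)
for n in("slot","cur"):
  g=cv2.cvtColor(cv2.imread(f"pics/{n}.png"),cv2.COLOR_BGR2GRAY).astype(int)
  for c in (300,317): print(n,c,g[196:320:2,c])
E
```

```text
slot 300 [153 150 118  96  93  92  90  91  91  91  90  68  50  70  68  58  55  54  52  54  53  52  50  45  38  35  30  29  26  23  20  20  21  17  19  20  19  17  18  17  16  20  19  22  21  20  18  19  22
  21  21  21  21  21  20  19  21  21  26  29  31  35]
slot 317 [ 78  79  79  77  79  78  77  68  58  44  62  77  77  77  77  76  61  37  37  39  36  35  36  35  32  31  30  31  31  30  31  29  29  28  29  29  29  29  28  29  38  40  42  42  43  43  44  43  44
  44  40  39  40  39  41  39  38  39  47 103 126 124]
cur 300 [131 132 133 133 132 133 132 132 132 132 132 132 133 127  97  68  54  72  73  57  53  53  56  72  73  62  54  51  49  43  40  34  32  29  25  23  19  17  18  16  17  24  26  26  26  25  26  23  24
  25  24  25  26  25  25  24  26  25  24  22  23  25]
cur 317 [109  89  73  70  67  67  68  64  62  64  63  64  56  47  72  76  76  76  76  73  44  33  32  31  30  30  30  30  31  29  28  29  28  28  28  28  28  31  36  40  42  44  44  43  42  44  43  44  41
  39  38  39  39  40  39  39  39  39  83 130 135 139]
```

```bash
python3 - <<'E'
from h import *
np.set_printoptions(precision=2,suppress=True)
F=[];M=[]
for i in range(5):
  capture("scene");s=sense();r=Rt();F.append(r.inv().apply(s["force"]));M.append(r.inv().apply(s["wrist_torque"]))
print(np.array(F),np.array(M));print(s["eef_pos"])
P=np.array(s["eef_pos"])+[0,0,2]
print("expect",[proj("scene",P-[0,0,d]) for d in(0,46,176)])
for l in("scraper_grip","scraper_collar","scraper_edge"):
    print(l,[(round(q["score"],2),np.array(q["xy"])) for q in spot_point("scene",l) if q["xy"][0]<300][:3])
E
```

```text
[[-2.27  0.1   3.16]
 [-1.95 -0.72  3.51]
 [-2.28  0.26  2.41]
 [-2.31 -0.18  3.12]
 [-2.78  0.64  2.91]] [[-0.02 -0.57 -0.03]
 [ 0.03 -0.5  -0.  ]
 [ 0.04 -0.56 -0.01]
 [-0.01 -0.49 -0.03]
 [-0.   -0.55  0.03]]
[ 484.21 -248.72  234.3 ]
expect [array([224.34, 172.62]), array([227.12, 186.64]), array([234.24, 222.47])]
scraper_grip [(0.74, array([225.3, 173.9]))]
scraper_collar [(0.52, array([229.8, 183.4]))]
scraper_edge [(0.44, array([224. , 195.5]))]
```

>>> step_arm(
  commands="0 0.4 0 0 0 0 0; 0 0.8 0 0 0 0 0; 0 1.2 0 0 0 0 0; 0 1.6 0 0 0 0 0; 0 2 0 0 0 0 0; 0 2.4 0 0 0 0 0; 0 2.8 0 0 0 0 0; 0 3.1 0 0 0 0 0; 0 3.3 0 0 0 0 0; 0 3.5 0 0 0 0 0; 0 3.5 0 0 0 0 0; 0 3.5 0 0 0 0 0",
)

```text
time_s: 22.5
eef_pos: [519.2, -244.3, 234.3]
ee_rot: [-0.0, 0.998, 0.06, 0.0]
force: [-0.6, -0.2, -3.5]
grip_width: 0.123
grip_force: 117.4
```

```bash
python3 st.py; python3 - <<'E'
from h import *
np.set_printoptions(linewidth=200)
for n in("cur",):
  g=cv2.cvtColor(cv2.imread(f"pics/{n}.png"),cv2.COLOR_BGR2GRAY).astype(int)
  for c in (300,317): print(n,c,g[196:320:2,c])
E
```

```text
22.5 [ 519.17 -244.33  234.32] F tool [-0.61  0.16  3.48] M tool [-0.    0.    0.06] 117.37342357635498 to go -1.7464084994597564 -2.1802132356310477
rack_slot []
scraper_collar [(0.92, array([317. , 239.6]))]
scraper_grip [(0.81, array([317.4, 279.1]))]
scraper_edge [(0.81, array([ 49.2, 268. ]))]
cur 300 [138 138 138 138 138 138 138 138 137 134 120 101  65  55  75  81  80  80  68  55  56  55  59  76  77  72  68  59  50  45  42  36  33  30  28  24  21  19  18  17  19  23  27  26  27  27  26  25  26
  26  26  24  26  25  25  27  26  26  25  26  26  25]
cur 317 [139 138 137 137 136 136 136 137 131  76  48  73  79  79  79  79  75  50  39  40  39  37  38  38  37  33  32  32  33  32  33  32  31  30  31  30  28  30  29  35  40  44  44  44  45  45  44  46  46
  44  42  39  42  41  44  40  40  40  54 110 134 138]
```

>>> step_arm(
  commands="0 0 0 0.3 0 0 0; 0 0 0 0.6 0 0 0; 0 0 0 0.8 0 0 0; 0 0 0 0.9 0 0 0; 0 0 0 0.9 0 0 0; 0 0 0 0.9 0 0 0",
)

```text
time_s: 23.25
eef_pos: [519.9, -244.7, 227.4]
ee_rot: [0.001, 0.998, 0.06, 0.002]
force: [0.2, 2.6, 10.3]
grip_width: 0.125
grip_force: 118.7
```

>>> step_arm(
  commands="0 0 0 0.03 0 0 0; 0 0 0 0.06 0 0 0; 0 0 0 0.08 0 0 0; 0 0 0 0.08 0 0 0; 0 0 0 0.08 0 0 0",
)

```text
time_s: 23.67
eef_pos: [520.1, -244.7, 227.4]
ee_rot: [0.001, 0.998, 0.06, 0.002]
force: [-0.5, 1.9, 14.5]
grip_width: 0.129
grip_force: 119.0
```

>>> step_arm(
  commands="0.15 0 0 -0.05 0 0 0; 0.165 0 0 -0.08 0 0 0; 0.175 0 0 -0.08 0 0 0; 0.18 0 0 -0.08 0 0 0; 0.184 0 0 -0.08 0 0 0; 0.184 0 0 -0.08 0 0 0; 0.184 0 0 -0.08 0 0 0; 0.184 0 0 -0.08 0 0 0",
)

```text
time_s: 24.33
eef_pos: [519.8, -244.7, 227.0]
ee_rot: [0.001, 0.998, 0.06, 0.002]
force: [1.2, 1.7, 8.2]
grip_width: 0.184
grip_force: 6.5
```

```bash
python3 st.py; python3 - <<'E'
from h import *
np.set_printoptions(precision=1,suppress=True)
P=np.array(sense()["eef_pos"])
capture("scene")
print("expect",[proj("scene",(P[0],P[1],z)) for z in(226,180,50)])
for l in("scraper_grip","scraper_collar","scraper_edge"):
    print(l,[(round(q["score"],2),np.array(q["xy"])) for q in spot_point("scene",l) if q["xy"][0]<300][:3])
E
```

```text
24.3333 [ 519.78 -244.72  226.99] F tool [ 1.42 -1.53 -8.16] M tool [0.25 0.08 0.02] 6.529975533485413 to go -2.2980987231375014 -1.7165335632015795
rack_slot [(0.67, array([316.1, 278.3]))]
scraper_collar [(0.84, array([318.6, 238.2]))]
scraper_grip [(0.79, array([317.8, 281.6]))]
scraper_edge [(0.96, array([ 43.8, 271.5]))]
expect [array([223.2, 183.2]), array([226.1, 197.3]), array([233.5, 233.1])]
scraper_grip [(0.89, array([224.3, 183.4]))]
scraper_collar []
scraper_edge [(0.67, array([230.5, 232.5]))]
```

>>> step_arm(
  commands="0.184 0 -0.03 -0.06 0 0 0; 0.184 0 -0.03 -0.12 0 0 0; 0.184 0 -0.03 -0.15 0 0 0; 0.184 0 -0.03 -0.15 0 0 0; 0.184 0 -0.03 -0.15 0 0 0",
)

```text
time_s: 25.2
eef_pos: [519.2, -244.5, 227.1]
ee_rot: [0.0, 0.998, 0.06, 0.0]
force: [1.6, -1.5, 3.5]
grip_width: 0.187
grip_force: 6.3
```

```bash
python3 st.py
```

```text
25.2 [ 519.16 -244.48  227.14] F tool [ 1.37  1.63 -3.51] M tool [-0.32  0.11  0.01] 6.2923818826675415 to go -1.7147028136610896 -2.02904661518011
rack_slot []
scraper_collar [(0.6, array([317.6, 242.2]))]
scraper_grip [(0.7, array([313.9, 280.4]))]
scraper_edge [(0.66, array([ 43. , 271.4]))]
```

>>> step_arm(
  commands="0.184 0 0.015 -0.04 0 0 0; 0.188 0 0.015 -0.05 0 0 0; 0.195 0 0.015 -0.05 0 0 0; 0.21 0 0.015 -0.05 0 0 0; 0.24 0 0.015 -0.05 0 0 0; 0.28 0 0.015 -0.05 0 0 0; 0.35 0 0.015 -0.05 0 0 0; 0.35 0 0.015 -0.05 0 0 0; 0.35 0 0.015 -0.05 0 0 0",
)

```text
time_s: 26.2
eef_pos: [519.0, -244.3, 227.2]
ee_rot: [-0.0, 0.998, 0.06, -0.0]
force: [-0.5, -0.5, -0.8]
grip_width: 0.346
grip_force: 0.0
```

```bash
python3 st.py;  python3 - <<'E'
from h import *
np.set_printoptions(precision=1,suppress=True)
P=np.array(sense()["eef_pos"])
capture("scene")
for l in("scraper_grip","scraper_collar","scraper_edge"):
    print(l,[(round(q["score"],2),np.array(q["xy"])) for q in spot_point("scene",l) if q["xy"][0]<300][:3])
E
```

```text
26.2 [ 518.97 -244.32  227.24] F tool [-0.53  0.44  0.78] M tool [-0.    0.   -0.01] 0.0 to go -1.544497113897368 -2.2141970195501175
rack_slot []
scraper_collar [(0.81, array([318.8, 239.9]))]
scraper_grip [(0.66, array([320.1, 278.2]))]
scraper_edge [(0.67, array([ 43.2, 271.9]))]
scraper_grip [(0.72, array([222.8, 181.8]))]
scraper_collar [(0.87, array([227.3, 197.4]))]
scraper_edge [(0.69, array([233.9, 230.1]))]
```

>>> step_arm(
  commands="0.35 0 0 -0.8 0 0 0; 0.35 0 0 -2.5 0 0 0; 0.35 0 0 -5 0 0 0; 0.35 0 0 -8 0 0 0; 0.35 0 0 -11 0 0 0; 0.35 -3 0 -13 0 0 0; 0.35 -6 0 -14 0 0 0; 0.35 -8 0 -14 0 0 0; 0.35 -8 0 -14 0 0 0; 0.35 -8 0 -14 0 0 0",
)

```text
time_s: 27.48
eef_pos: [439.1, -254.0, 368.3]
ee_rot: [0.0, 0.998, 0.059, 0.001]
force: [-0.2, 0.6, 1.0]
grip_width: 0.347
grip_force: 0.0
```

```bash
python3 - <<'E'
from h import *
np.set_printoptions(precision=1,suppress=True)
s=sense();print(s["time_s"],s["eef_pos"],s["force"])
im=capture("wrist");g=cv2.cvtColor(im,cv2.COLOR_RGB2GRAY).astype(int)
G=(519,-244.3)
print([proj("wrist",(*G,z)) for z in(237,226,186,180)])
for l,z in(("scraper_grip",226),("scraper_collar",180),("rack_slot",180)):
    print(l,[(round(q["score"],2),np.array(q["xy"]),atz("wrist",q["xy"],z)) for q in spot_point("wrist",l)[:2]])
# keeper: gap in slot toward -x
d=np.array([.9928,.1195]);n=np.array([-d[1],d[0]])
S=np.array([518,-245]);np.set_printoptions(linewidth=200)
for y in(-5,0,5):
  print(y,[int(g[int(round(v)),int(round(u))]) for k in range(-56,-14,2) for u,v in [proj("wrist",(*(S+k*d+y*n),175))]])
capture("scene")
for l in("scraper_grip","scraper_collar","scraper_edge"):
    print(l,[(round(q["score"],2),np.array(q["xy"])) for q in spot_point("scene",l) if q["xy"][0]<300][:2])
print([proj("scene",(*G,z)) for z in(226,180,50)])
E
```

```text
27.4833 [ 439.1 -254.   368.3] [-0.2  0.6  1. ]
[array([317.2,  90.8]), array([317.2,  91.5]), array([317.2,  93.6]), array([317.3,  93.8])]
scraper_grip [(0.8, array([313.6,  93.7]), array([ 517.3, -241.6,  226. ])), (0.75, array([ 12.4, 238.6]), array([367.8,   1.8, 226. ]))]
scraper_collar [(0.89, array([ 37.3, 226.5]), array([360.1,  17.9, 180. ])), (0.85, array([315.8,  95.6]), array([ 517.6, -242.9,  180. ]))]
rack_slot [(0.7, array([320.3,  92.7]), array([ 520.5, -246.5,  180. ])), (0.28, array([315.4,  93.5]), array([ 519.3, -242.2,  180. ]))]
-5 [98, 96, 96, 95, 93, 91, 97, 99, 105, 147, 160, 103, 96, 91, 89, 89, 92, 90, 90, 91, 93]
0 [102, 103, 96, 96, 96, 93, 101, 105, 112, 151, 159, 104, 98, 93, 90, 89, 90, 90, 92, 92, 90]
5 [141, 136, 103, 110, 133, 131, 125, 123, 119, 151, 161, 106, 96, 91, 89, 88, 89, 90, 91, 93, 91]
scraper_grip [(0.77, array([221.2, 184.8]))]
scraper_collar [(0.65, array([226.7, 195.5]))]
scraper_edge [(0.58, array([234.4, 230.7]))]
[array([223.5, 183. ]), array([226.3, 197.1]), array([233.7, 232.9])]
```

```bash
python3 -c "
from rig import *
print(finish_job())"
```

```text
the job is handed in; nothing more can be done
None
```

The scraper hangs in the rack's middle slot with its collar down on the plate, the keeper shut behind the shank and the gripper clear of it, and the job was handed in at about 28 s; it was plumb to within about 1° before I retightened the grip, and I confirmed the final state from camera and force readings only.

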